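# Hold the drying press open with its lever

## Robot

A 7-joint arm with a two-finger parallel gripper is mounted at the origin on a cart in front of the work surface, level with it; the furniture and walls round the work are solid. World frame = base frame: x ahead of the robot, y to its left, z up, the work surface at z = 0. Lengths are in m, angles in rad, forces in N, time in s.
With the tool pointing down it reaches from about 0.425 to 0.925 m from the base axis. Payload 6.8 kg.
Tool frame: the origin (TCP) lies at the centre of the arm's flange, where the gripper is bolted on; the fingertips stand 173 mm ahead of it and the grasp point (between the pads) lies 155 mm ahead of it (finger_overhang is the distance from the TCP to the fingertips, in m); y points along the fingers, z is the direction in which the jaws open and shut, and the axes are right-handed (so a half turn about y gives the same grasp; the last joint's range is limited). The gripper opens to 85 mm and grips with 20 to 120 N. Pads are 22 mm wide; open, the fingers measure 114 mm over their backs; the gripper's body (76 mm by 85 mm) begins 54 mm behind the grasp point. The pads swing forward as they close: fully open they stand 13 mm farther back than shut.
Start: joints at [-1.225, 0.477, 0.022, 1.555, -0.011, 1.109, -0.083], TCP at [0.296, 0.607, 0.405] pointing down, gripper open.
Joint ranges: [-2.96, 2.96], [-0.34, 2.1], [-1.41, 1.46], [0.24, 2.44], [-1.37, 4.51], [0.17, 1.92], [-2.96, 2.96]. Speed limits (rad/s): [2.39, 2.39, 3.14, 3.14, 3.14, 3.14, 3.14].

## Interface

Orientations are given as a rotation vector (axis times angle).
In Python, from bench import get_obs, grab_frame, hand_in, finger_overhang gives the robot as it stands. The module is installed in compiled form; this text tells all that it offers.
- The arm moves only by the shell command python3 -m jog 'ROWS' [FORCE]. ROWS is JSON, a list of rows, each a list of 3 entries, a list of its own where there are three numbers: the shift along the tool's x, y, z in cm, then the turn about the tool's y in rad, then the gripper command: -1 is fully open, 1 is shut, values between are in proportion. In form: [[[x, y, z], twist, gripper], ...]. A call has 1 to 10 rows; each row is the pose to reach, as a shift and turn from the pose commanded when the call began, along the tool's axes at that moment; what a row does not reach only later rows make up. A row lasts 1/8 s, in which the tool goes at most 62.5 mm and 10.7 degrees, less where a joint would pass 70% of its speed; a pose out of reach is approached as far as the arm can. A call with a gripper value outside its range is refused whole. The fingers move at their own pace and stop on an object; FORCE is the grip in N (left out, the last holds). Time passes only in rows, so rows that repeat a pose let the fingers close. It gives the time, the measured TCP pose, the force and the opening at its end, in the units of the state.
- get_obs(): the state, without advancing time (a new reading comes with each control period).
- grab_frame(name): name is "side" or "top"; returns a dict with "image" (420x560x3 uint8, blue, green, red), "fx", "fy", "cx", "cy" (pixels), "distortion" ([k1, k2, p1, p2, k3] as OpenCV has them; the pictures are not rectified), "origin" and "rotation" of the camera in the world. Camera axes: x right, y up, looking along -z (the intrinsics and any distortion apply to the point x, -y, -z); pixel columns grow to the right and rows downward; lengths in m; the calibration is good to about 2 mm. A picture is of the moment at which its call begins. There is no depth.
- hand_in(): hands the job in, once; it reports no verdict.
The state is a dict: "clock": time; "joints": joint angles; "qvel": joint speeds; "tau": joint torques, N m; "tcp_pos": TCP position; "orientation": TCP orientation; "contact_force": force on the tool from outside, world axes, zero at the start; "moment": the same for the moment, N m; "grip_width": finger opening in m.
Only numpy, scipy, OpenCV 4.12 (cv2) and the standard library are available. Lean on these libraries where they do the work, as an engineer would, in place of code of your own. Each camera call takes 0.05 s, during which the arm holds its last target.

## Task

Boards lie drying under the heavy steel flap of the small holding press, and someone is about to draw them out. With the fingertips, push the yellow safety slide by its tall plate all the way in, so that its block leaves the space under the lever; then press the black pad at the lever's long end right down onto the rubber stop, which raises the flap, and finish while still holding it down there. Only push and press: do not lift the lever out of its notches, do not touch the flap itself, and leave everything else where it is.

Things in the scene. Friction and masses are not known exactly. Their poses are not given: they have to be found in the camera images.
- press: holding press, fixed: plywood base 460 (x, from -245 to 215) by 200 (y) mm on low feet, top 12 mm up. Origin on the bench under the fulcrum; x along the lever from its long end to the flap, y left, z up. Grey fulcrum cheeks: x and y within 20 and 50 mm, 97 mm high. Bed with flap: x 50 to 205 mm, y within 115 mm, about 90 mm high when shut. Black rubber stop, 24 mm across, at x -188 mm, top 28.5 mm above the bench
- lever: aluminium lever, bar 24 mm wide, 10 mm thick, lying loose with its cross pin in two open-topped notches. Origin at the pin, 80 mm above the bench; axes parallel to the press's at the start. Long end 228 mm from the pin towards -x, short end 77 mm towards +x, under the flap's lip. At rest it slopes up to the long end by 0.24 rad, fully pressed down by about as much
- press_pad (a point): centre of the top of the black round pad, 42 mm across, on the lever's long end: 203 mm from the pin along -x, 142 mm above the bench at rest. Pressed, it goes down about 100 mm in an arc (under 15 mm along x), to 43 mm above the bench, where the lever lies on the stop. Lifting the flap takes 3 to 10 N on the pad; on the stop the force rises steeply
- flap: the heavy dark steel flap (2.5 kg), 140 mm deep (x), 190 mm wide, 8 mm thick with two ribs, hinged at its far edge. Origin at the middle of its front edge, x 52 mm of the press, 76 mm above the bench when shut. Its tilt is 0 shut, about 0.24 rad (front edge 34 mm higher) with the lever down on its stop; it falls shut when the lever is let go
- slide (a joint): travel of the yellow safety slide: 0 at its outer end, 0.048 m fully in; starts at 0 to 0.008. It moves along the press's -y (to the right), stays where it is left, takes 2 to 3 N. Until it is pushed in, its yellow block (30x30 mm, 92 mm high) stands under the lever and stops it after a few millimetres
- push_plate (a point): point on the outer (left, +y) face of the slide's upright yellow push plate, mid-width, 70 mm above the bench. The plate is 40 mm wide (along x), 10 mm thick, from 20 to 102 mm above the bench; at slide 0 the face is at x -100, y +130 mm of the press. Push this face towards press -y
- eraser: blue and white eraser, 22x50x13 mm, lying on the press's base board right of the lever; leave it alone
- brass_weight: brass block weight with a knob, 40x60x60 mm, near the front of the bench, right of the press; leave it alone
- linen_tape: roll of off-white tape, 66 mm across, 30 mm high, front right; leave it alone
- sanding_block: brown sanding block, 56x96x33 mm; leave it alone
- red_spool: wooden spool of red thread, 41 mm across, 50 mm high; leave it alone
- blue_spool: wooden spool of blue thread, 41 mm across, 50 mm high; leave it alone
- awl: awl with wooden handle, 158 mm long; leave it alone
- bone_folder: flat ivory-coloured bone folder, 205 mm long, 4 mm thick; leave it alone

How it is judged:
On the way, in this order (a step that is already met when the one before it is completed fails the run):
1. the slide is pushed in with the flap still shut (value of joint slide above 0.04 m and angle between flap's own z axis and vertical below 0.03 rad), for 0.1 s.
2. the lever is down and the flap raised (angle between flap's own z axis and vertical above 0.22 rad and z of press_pad in the frame of press below 0.05 m), for 0.2 s.
At the end, for the whole second after the job is handed in: slide in by over 40 mm; pad less than 50 mm above the bench (about 43 on the stop), the fingers pressing the lever with over 1 N; flap carried by the lever at over 0.22 rad (about 0.24 on the stop), untouched by the fingers; lever at rest, its pin in the notches (under 88 mm high) (all of step 2 and value of joint slide above 0.04 m and contact force between the fingers and lever above 1 N and contact force between lever and flap above 2 N and contact force between the fingers and flap below 0.5 N and z of lever in the frame of press below 0.088 m and linear speed of lever below 0.03 m/s); the arm keeps its last pose, push and grip.
It fails at once if the lever is lifted or pushed out of its notches (z of lever in the frame of press above 0.092 m or horizontal distance between lever and press above 0.015 m).
It fails at once if the robot touches the flap (contact force between any of the fingers, the arm and flap above 0.5 N).
It fails at once if a bystander is moved by more than 20 mm (distance of any of eraser, brass_weight, linen_tape, sanding_block, red_spool, blue_spool, awl, bone_folder from where it was at the start of the episode above 0.02 m).
It also fails if it takes over 38 s, if anything falls off the work surface, if the arm or the gripper's body presses on something with over 40 N, if the wrist force passes 120 N, or if a joint passes its speed limit or range.

## Working session

There is one attempt and no reset: what is moved stays moved. The work goes in short steps, Python scripts to look and compute and a shell command to move; the robot and the scene stay as the last step left them, time stands still between calls to the robot, and variables do not carry over. Pictures are saved under pics/ and viewed, and the job is handed in when it is done.

```bash
mkdir -p pics; cat > h.py <<'E'
import numpy as np, cv2
from bench import get_obs, grab_frame
def save(name,fn):
    f=grab_frame(name); cv2.imwrite('pics/'+fn+'.png',f['image']); 
    np.save('pics/'+fn+'.npy',f,allow_pickle=True); return f
def load(fn): return np.load('pics/'+fn+'.npy',allow_pickle=True).item()
def K(f): return np.array([[f['fx'],0,f['cx']],[0,f['fy'],f['cy']],[0,0,1.]])
def ray(f,uv):
    p=cv2.undistortPoints(np.array([[uv]],float),K(f),np.array(f['distortion'],float))[0,0]
    d=np.array(f['rotation'])@np.array([p[0],-p[1],-1.]); return np.array(f['origin']),d/np.linalg.norm(d)
def onplane(f,uv,z):
    o,d=ray(f,uv); return o+d*(z-o[2])/d[2]
def tri(f1,a,f2,b):
    o1,d1=ray(f1,a);o2,d2=ray(f2,b)
    A=np.stack([d1,-d2],1); s=np.linalg.lstsq(A,o2-o1,rcond=None)[0]
    p,q=o1+s[0]*d1,o2+s[1]*d2; return (p+q)/2,np.linalg.norm(p-q)
def proj(f,P):
    c=np.array(f['rotation']).T@(np.array(P,float)-np.array(f['origin'])); c=np.array([c[0],-c[1],-c[2]])
    return cv2.projectPoints(c[None],np.zeros(3),np.zeros(3),K(f),np.array(f['distortion'],float))[0].ravel()
E
python3 - <<'E'
from h import *
for n in('side','top'):
    f=save(n,n+'0'); print(n,f['origin'],np.round(f['rotation'],3).tolist(),f['fx'],f['distortion'])
o=get_obs()
from scipy.spatial.transform import Rotation as R
print(o['clock'],o['tcp_pos'],R.from_rotvec(o['orientation']).as_matrix().round(3).tolist(),o['contact_force'],o['grip_width'])
E
```

```text
side [0.03760188 1.12384803 0.57029871] [0.355, -1.518, -2.228] 414.89635214455353 [-0.0273083  0.         0.         0.         0.       ]
top [0.31461125 0.12398982 1.50100154] [0.127, -0.135, -1.588] 454.49951480899597 [-0.02476927  0.          0.          0.          0.        ]
0.1 [0.29580027 0.60647053 0.40385505] [[0.899, -0.001, 0.438], [-0.438, -0.001, 0.899], [0.0, -1.0, -0.002]] [-0.1012957  -0.20768729  0.21982207] 0.08503671955736739
```

```bash
sed -i "s/np.array(f\['rotation'\])/cv2.Rodrigues(np.array(f['rotation'],float))[0]/g" h.py; python3 -c "
from h import *
for n in('side','top'):
    f=load(n+'0'); print(n, cv2.Rodrigues(np.array(f['rotation'],float))[0].round(2).tolist(), proj(f,[0.6,0,0]), onplane(f,proj(f,[.6,0,0]),0))"
```

```text
side [[-0.88, 0.2, -0.43], [-0.48, -0.32, 0.82], [0.02, 0.93, 0.37]] [286.49444543 218.36213182] [6.00000000e-01 6.66133815e-16 0.00000000e+00]
top [[-0.02, 0.99, -0.17], [-1.0, -0.02, 0.01], [0.0, 0.17, 0.99]] [313.4513281  205.30659785] [6.00000000e-01 2.22044605e-16 0.00000000e+00]
```

View pics/side0.png

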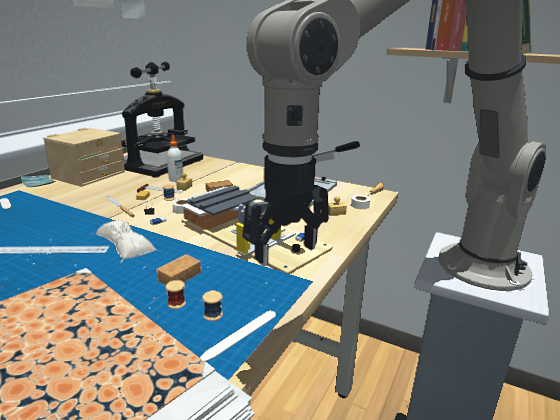

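View pics/top0.png

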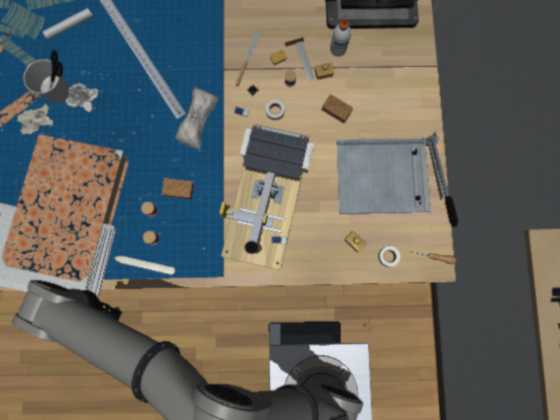

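```bash
python3 -c "
from h import *
f=load('top0');im=f['image'][115:275,205:325];cv2.imwrite('pics/z1.png',cv2.resize(im,None,fx=5,fy=5*0.74,interpolation=cv2.INTER_CUBIC)) if 0 else cv2.imwrite('pics/z1.png',cv2.resize(im,(450,600),interpolation=cv2.INTER_CUBIC))
f=load('side0');im=f['image'][160:280,160:345];cv2.imwrite('pics/z2.png',cv2.resize(im,(740,480),interpolation=cv2.INTER_CUBIC))
"
```

```text
(no output)
```

View pics/z1.png

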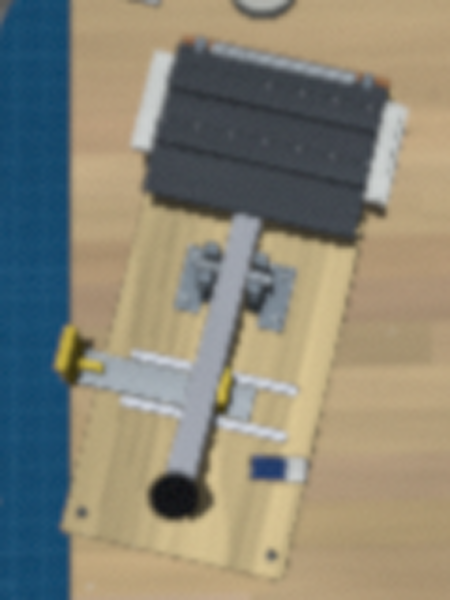

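View pics/z2.png

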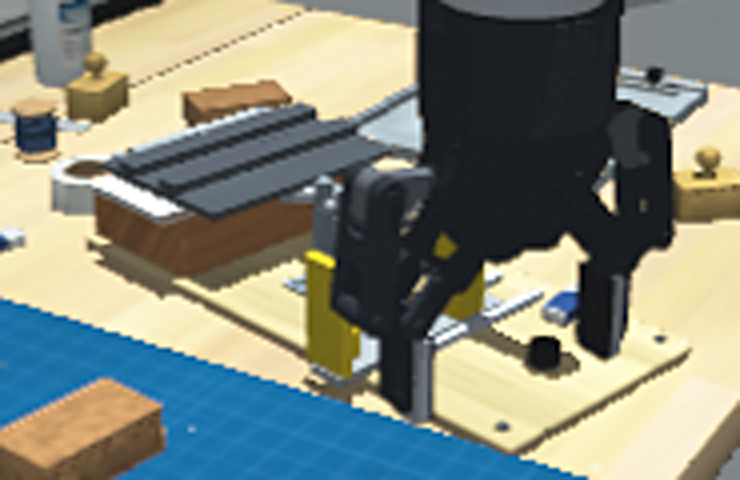

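```bash
python3 - <<'E'
from h import *
f=load('top0');im=f['image']
z=lambda u,v:(205+(u+.5)/3.75-.5,115+(v+.5)/3.75-.5)
hsv=cv2.cvtColor(im,cv2.COLOR_BGR2HSV)
# pad: black blob
m=((hsv[...,2]<45)).astype(np.uint8); m[:230]=0;m[265:]=0;m[:,:235]=0;m[:,270:]=0
M=cv2.moments(m,True);c=(M['m10']/M['m00'],M['m01']/M['m00']);print('pad px',c,M['m00'])
pad=onplane(f,c,.142);print('pad',pad)
y=cv2.inRange(hsv,(20,150,90),(35,255,255));y[:195]=0;y[230:]=0;y[:,:215]=0;y[:,270:]=0
n,l,s,cc=cv2.connectedComponentsWithStats(y);print(s[1:],cc[1:])
A=onplane(f,z(62,530),.012);B=onplane(f,z(285,578),.012);print('front corners',A,B)
yd=(A-B)[:2];print(np.linalg.norm(yd));yd/=np.linalg.norm(yd);xd=np.array([yd[1],-yd[0]])
print('xd',xd,np.degrees(np.arctan2(xd[1],xd[0])))
O=(A+B)[:2]/2+.245*xd;print('O corner',O)
d=O-pad[:2];print('pad->O',np.degrees(np.arctan2(d[1],d[0])),np.linalg.norm(d))
for p in [(62,530),(285,578)]:print(z(*p))
# lever bar centreline
L1=onplane(f,z(247,222),.062+.005);L2=onplane(f,z(183,470),.133);d=(L1-L2)[:2];print('lever',np.degrees(np.arctan2(d[1],d[0])))
s=load('side0')
for P in [pad,A,B]:print('side',proj(s,P))
print('plate pt top', onplane(f,z(62,330),.102),onplane(f,z(78,330),.102),onplane(f,z(68,375),.102))
E
```

```text
pad px (251.46153846153845, 246.90384615384616) 104.0
pad [0.44997112 0.20180258 0.142     ]
[[221 203   4  11  30]
 [226 210   4   3   7]
 [264 215   2   8  12]] [[222.56666667 208.13333333]
 [227.         211.42857143]
 [264.58333333 218.83333333]]
front corners [0.43520919 0.30875827 0.012     ] [0.38948343 0.11499506 0.012     ]
0.1990854820530738
xd [ 0.97326643 -0.22967902] -13.27817504469212
O corner [0.65079659 0.15560531]
pad->O -12.954774542788229 0.20607051403270735
(221.16666666666666, 255.9666666666667)
(280.6333333333333, 268.76666666666665)
lever -13.761398348011683
side [303.45806542 208.72167633]
side [288.29276312 271.31411166]
side [333.34266475 244.647736  ]
plate pt top [0.59512706 0.29757948 0.102     ] [0.59484834 0.28419408 0.102     ] [0.55683121 0.29257373 0.102     ]
```

```bash
cat >> h.py <<'E'
from scipy.spatial.transform import Rotation as R
YAW=np.radians(-13.28); O=np.array([.6505,.1555,0])
PR=R.from_euler('z',YAW).as_matrix()
def w(p): return O+PR@np.array(p,float)
def inp(P): return PR.T@(np.array(P)-O)
def shift(ptip):
    "tool shift (cm) for tips to reach press point, and twist"
    o=get_obs(); Rt=R.from_rotvec(o['orientation']).as_matrix(); t=o['tcp_pos']+Rt[:,1]*.173
    d=Rt.T@(w(ptip)-t)*100
    yaw=np.arctan2(Rt[1,0],Rt[0,0]); return d.round(2), 'twist',round(-(YAW-yaw),3),'tips in press',inp(t).round(4)
E
python3 - <<'E'
from h import *
import bench; print(bench.finger_overhang if not callable(bench.finger_overhang) else bench.finger_overhang())
f=load('top0')
for n,p in dict(block=(178,188),red=(148,208),blue=(150,237),bone1=(118,260),bone2=(174,270)).items(): print(n,inp(onplane(f,p,.04)).round(3))
print(shift([-.1,.185,.2]))
E
```

```text
0.1734
block [-0.058  0.286  0.04 ]
red [-0.144  0.366  0.04 ]
blue [-0.235  0.335  0.04 ]
bone1 [-0.329  0.417  0.04 ]
bone2 [-0.322  0.233  0.04 ]
(array([37.82,  3.1 , -9.11]), 'twist', np.float64(-0.222), 'tips in press', array([-0.4489,  0.3572,  0.2309]))
```

```bash
python3 -m jog '[[[4,0.2,-1],-0.03,1],[[9,0.6,-2.2],-0.06,1],[[14,1,-3.4],-0.09,1],[[19,1.4,-4.6],-0.12,1],[[24,1.8,-5.8],-0.15,1],[[29,2.2,-7],-0.18,1],[[34,2.6,-8.2],-0.2,1],[[37.8,3,-9.1],-0.22,1],[[37.8,3,-9.1],-0.22,1]]' 40; python3 - <<'E'
from h import *
f=save('side','side1');im=f['image'][160:280,160:345];cv2.imwrite('pics/z3.png',cv2.resize(im,(740,480),interpolation=cv2.INTER_CUBIC))
print(shift([-.1,.155,.065]),get_obs()['clock'])
E
```

```text
clock: 1.23
tcp_pos: [0.5987, 0.3549, 0.3736]
orientation: [-1.566, 0.188, -0.19]
contact_force: [-0.1, 0.5, 0.2]
grip_width: -0.0001
(array([-0.12, 13.59, -2.86]), 'twist', np.float64(-0.006), 'tips in press', array([-0.0986,  0.1838,  0.2008])) 1.275
```

View pics/z3.png

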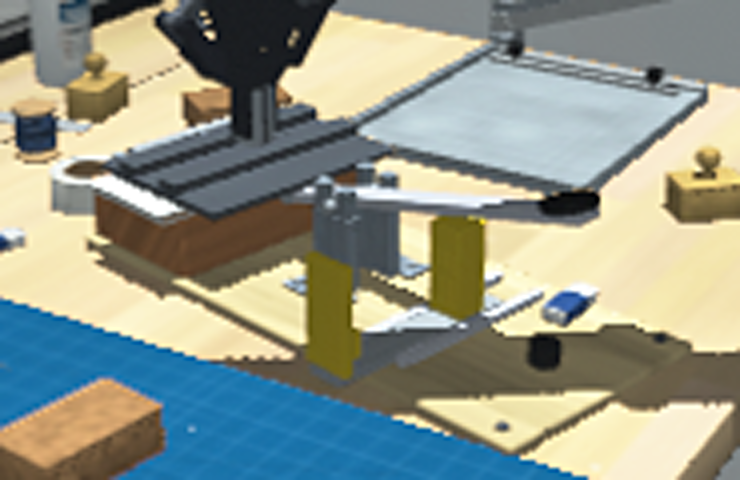

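```bash
python3 - <<'E'
from h import *
s=load('side1');t=load('top0')
z=lambda u,v:(160+(u+.5)/4-.5,160+(v+.5)/4-.5)
zt=lambda u,v:(205+(u+.5)/3.75-.5,115+(v+.5)/3.75-.5)
p,e=tri(s,z(570,201),t,(251.46,246.9));print('pad',p,inp(p),e)
# far and near top corners of outer face
for a,b in [((306,252),(64,328)),((353,265),(55,372))]:
    p,e=tri(s,z(*a),t,zt(*b));print('plate corner',inp(p),e)
for a in [(306,252),(353,265)]: print('at .102',inp(onplane(s,z(*a),.102)))
for b in [(64,328),(55,372)]: print('top at .102',inp(onplane(t,zt(*b),.102)))
for a in [(308,366),(352,381)]: print('bot at .02',inp(onplane(s,z(*a),.02)))
p,e=tri(s,z(545,340),t,zt(175,495));
print('stop top',inp(onplane(s,z(545,339),.0285)))
for a,n in [((507,447),'cornerL'),((690,351),'cornerR')]: print(n,inp(onplane(s,z(*a),.012)))
E
```

```text
pad [0.45172058 0.20256141 0.13829333] [-2.04274363e-01  1.41322116e-04  1.38293327e-01] 0.0029252140256889256
plate corner [-0.08342548  0.12526269  0.10285403] 0.003207834464027081
plate corner [-0.12289693  0.12250519  0.10604223] 0.0003217286060032397
at .102 [-0.08032265  0.1245231   0.102     ]
at .102 [-0.11666376  0.11664383  0.102     ]
top at .102 [-0.08451911  0.12431584  0.102     ]
top at .102 [-0.12245261  0.12306596  0.102     ]
bot at .02 [-0.08533762  0.12891064  0.02      ]
bot at .02 [-0.12127878  0.1224865   0.02      ]
stop top [-0.18576194 -0.00099563  0.0285    ]
cornerL [-0.24142604  0.10329879  0.012     ]
cornerR [-0.25165612 -0.08336866  0.012     ]
```

```bash
python3 -m jog '[[[-0.1,4,0],0,1],[[-0.2,9,0],0,1],[[-0.2,13,0],0,1],[[-0.2,14.3,0],0,1],[[-0.2,14.3,-1.5],0,1],[[-0.2,14.3,-3],0,1],[[-0.2,14.3,-4.2],0,1],[[-0.2,14.3,-5],0,1],[[-0.2,14.3,-5.8],0,1],[[-0.2,14.3,-6.5],0,1]]'; python3 - <<'E'
from h import *
print(shift([-.1,.097,.055]),get_obs()['contact_force'])
E
```

```text
clock: 2.52
tcp_pos: [0.5794, 0.2968, 0.2334]
orientation: [-1.56, 0.181, -0.185]
contact_force: [-0.5, 2.2, 7.5]
grip_width: -0.0001
(array([ 0.13,  0.54, -2.47]), 'twist', np.float64(-0.002), 'tips in press', array([-0.1013,  0.1217,  0.0604])) [-0.51496052  2.20377669  7.51177019]
```

```bash
python3 - <<'E'
from h import *
f=save('side','side2');im=f['image'][160:280,160:345];cv2.imwrite('pics/z4.png',cv2.resize(im,(740,480),interpolation=cv2.INTER_CUBIC))
print(get_obs()['contact_force'],shift([-.1,.097,.055]))
E
```

```text
[-1.22984555  1.72294867  8.54413752] (array([ 0.12,  0.53, -2.34]), 'twist', np.float64(-0.003), 'tips in press', array([-0.1012,  0.1204,  0.0603]))
```

View pics/z4.png

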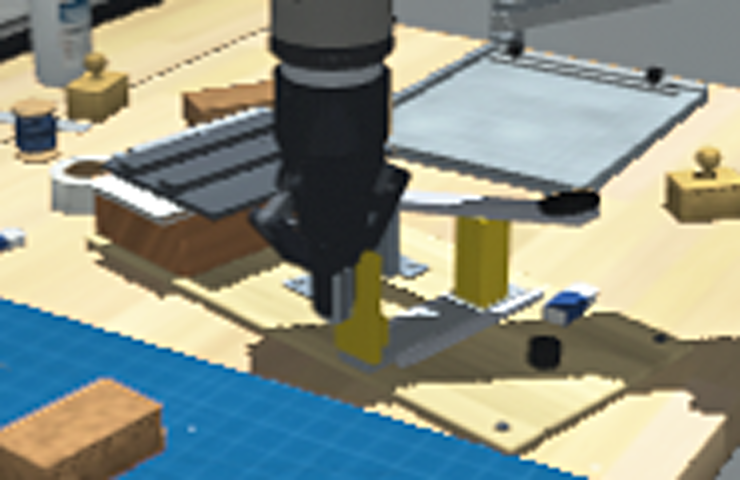

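```bash
python3 -m jog '[[[0,0,0.6],0,1],[[0,-1,0.6],0,1],[[0,-2.2,0.6],0,1],[[0,-2.2,0.2],0,1],[[0,-2.2,-0.4],0,1],[[0,-2.2,-0.9],0,1],[[0,-2.2,-1.4],0,1]]'; python3 - <<'E'
from h import *
f=save('side','side3');im=f['image'][160:280,160:345];cv2.imwrite('pics/z5.png',cv2.resize(im,(740,480),interpolation=cv2.INTER_CUBIC))
print(shift([-.1,.097,.08]),get_obs()['contact_force'])
E
```

```text
clock: 3.45
tcp_pos: [0.5753, 0.2828, 0.2535]
orientation: [-1.562, 0.183, -0.183]
contact_force: [0.1, 2.1, -1.4]
grip_width: -0.0004
(array([ 0.24,  0.04, -0.87]), 'twist', np.float64(-0.003), 'tips in press', array([-0.1024,  0.1058,  0.0804])) [-1.13782169  1.29113565  0.59191296]
```

View pics/z5.png

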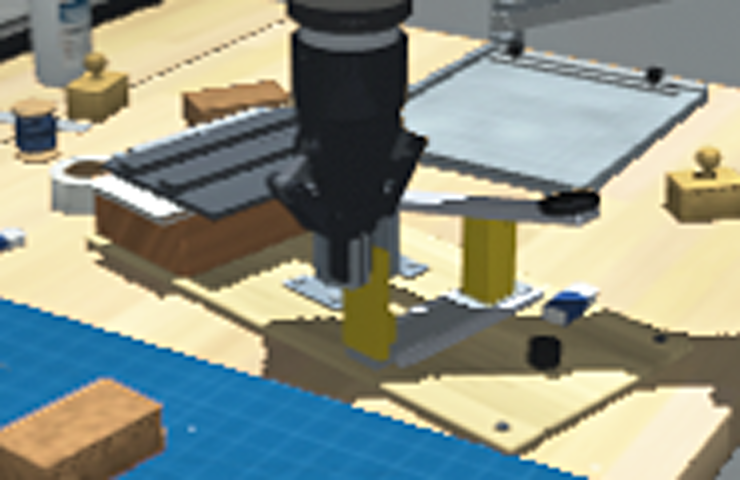

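```bash
python3 - <<'E'
from h import *
s=load('side3')
z=lambda u,v:(160+(u+.5)/4-.5,160+(v+.5)/4-.5)
for a in [(390,360),(344,346)]: print('bot at .02',inp(onplane(s,z(*a),.02)))
E
python3 -m jog '[[[0,0,-0.5],0,1],[[0,0,-0.9],0,1],[[0,0,-1.3],0,1],[[0,0,-1.6],0,1],[[0,0,-1.6],0,1]]'; python3 - <<'E'
from h import *
f=save('side','side4');im=f['image'][160:280,160:345];cv2.imwrite('pics/z6.png',cv2.resize(im,(740,480),interpolation=cv2.INTER_CUBIC))
print(shift([-.1,.097,.08]),get_obs()['contact_force'])
E
```

```text
bot at .02 [-0.11915677  0.08418865  0.02      ]
bot at .02 [-0.0823119   0.09213113  0.02      ]
clock: 4.12
tcp_pos: [0.5721, 0.2722, 0.254]
orientation: [-1.554, 0.177, -0.183]
contact_force: [6.8, 15.3, -11.0]
grip_width: 0.0002
(array([ 0.26,  0.1 , -0.01]), 'twist', np.float64(0.002), 'tips in press', array([-0.1026,  0.0971,  0.081 ])) [  5.83203282  15.92043412 -11.05436722]
```

View pics/z6.png

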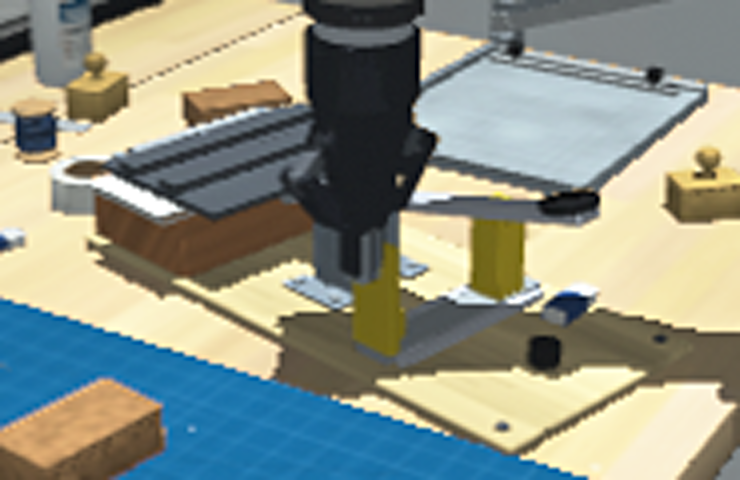

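```bash
python3 -m jog '[[[0,0,1],0,1],[[0,0,2.5],0,1],[[0,-3,3],0,1],[[0,-7,3],0,1],[[0,-11,3],0,1],[[-4,-11,1],0,1],[[-6,-11,1],0,1],[[-6,-11,1],0,1]]'; python3 - <<'E'
from h import *
f=save('side','side5');im=f['image'][160:280,160:345];cv2.imwrite('pics/z7.png',cv2.resize(im,(740,480),interpolation=cv2.INTER_CUBIC))
f=save('top','top5');im=f['image'][115:275,205:325];cv2.imwrite('pics/z8.png',cv2.resize(im,(450,600),interpolation=cv2.INTER_CUBIC))
print(shift([-.207,0,.15]),get_obs()['contact_force'])
E
```

```text
clock: 5.18
tcp_pos: [0.5146, 0.2918, 0.3637]
orientation: [-1.563, 0.182, -0.181]
contact_force: [0.6, 0.4, 0.7]
grip_width: -0.0001
(array([ -4.51,   4.06, -10.13]), 'twist', np.float64(-0.002), 'tips in press', array([-0.1617,  0.1012,  0.1906])) [ 0.24260457 -0.28632334 -0.31525614]
```

View pics/z7.png

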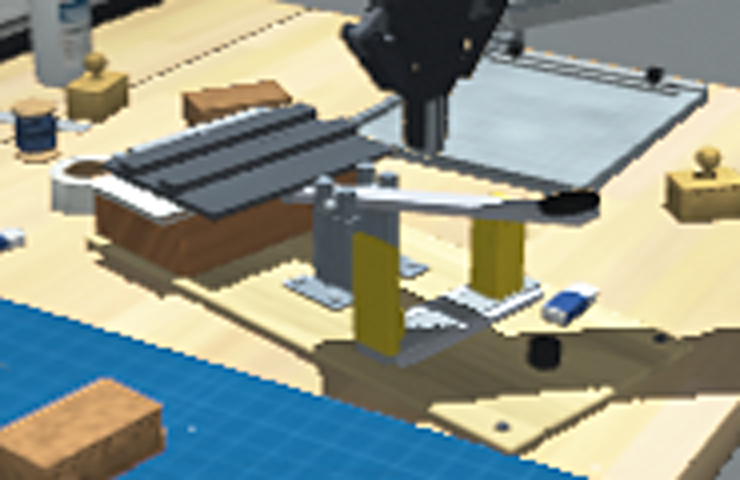

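View pics/z8.png

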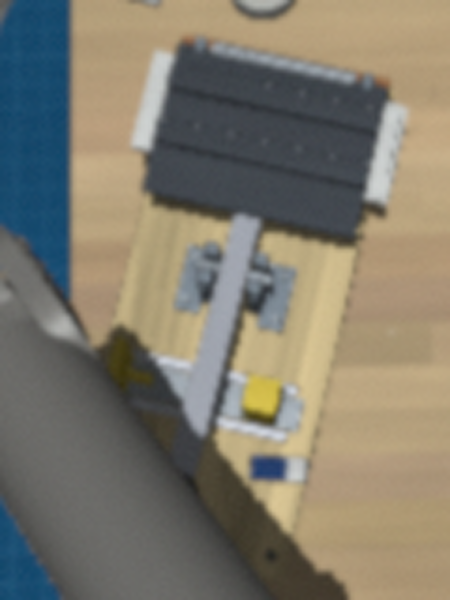

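```bash
python3 -m jog '[[[-1.5,0,-3.5],0,1],[[-3,0.5,-7],0,1],[[-4.5,1,-10.1],0,1],[[-4.5,2,-10.1],0,1],[[-4.5,3,-10.1],0,1],[[-4.5,3,-10.1],0,1]]'; python3 - <<'E'
from h import *
f=save('side','side6');im=f['image'][160:280,160:345];cv2.imwrite('pics/z9.png',cv2.resize(im,(740,480),interpolation=cv2.INTER_CUBIC))
print(shift([-.207,0,.043]),get_obs()['contact_force'])
E
```

```text
clock: 6.02
tcp_pos: [0.4491, 0.2038, 0.3327]
orientation: [-1.564, 0.184, -0.182]
contact_force: [0.0, -0.3, 0.1]
grip_width: 0.0001
(array([ 0.02, 11.72, -0.06]), 'twist', np.float64(-0.001), 'tips in press', array([-0.2071,  0.0007,  0.1602])) [-0.71776811  0.65496253  0.94668123]
```

View pics/z9.png

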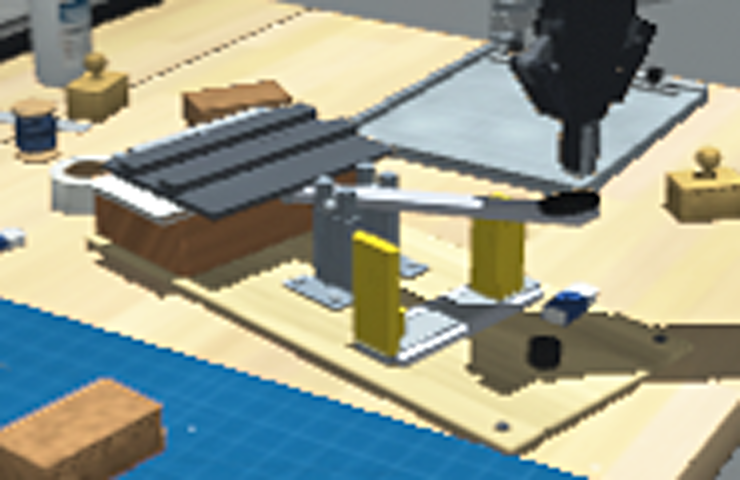

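```bash
python3 -m jog '[[[0,1,0],0,1],[[0,2,0],0,1],[[0,3,0],0,1],[[0,4,0],0,1],[[0,5,0],0,1],[[0,5,0],0,1]]'; python3 - <<'E'
from h import *
f=save('side','side7');im=f['image'][160:280,160:345];cv2.imwrite('pics/z10.png',cv2.resize(im,(740,480),interpolation=cv2.INTER_CUBIC))
print(shift([-.207,0,.043]),get_obs()['contact_force'])
E
```

```text
clock: 6.82
tcp_pos: [0.4484, 0.2031, 0.283]
orientation: [-1.564, 0.184, -0.183]
contact_force: [-1.9, 0.8, 3.4]
grip_width: -0.0002
(array([0.07, 6.74, 0.02]), 'twist', np.float64(-0.002), 'tips in press', array([-2.077e-01, -2.000e-04,  1.104e-01])) [-1.57747745  0.75296276  2.76392157]
```

View pics/z10.png

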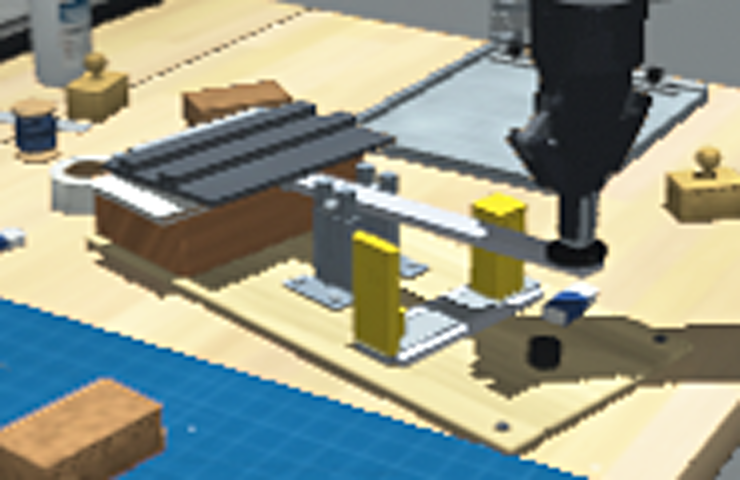

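The fingers sit on the pad, zoomed (577,245), and the lever is coming down beside the yellow block. The flap's front edge has risen. I'll keep pressing.

```bash
python3 -m jog '[[[0,1,0],0,1],[[0,2,0],0,1],[[0,3,0],0,1],[[0,4,0],0,1],[[0,5,0],0,1],[[0,5.6,0],0,1],[[0,6.1,0],0,1],[[0,6.5,0],0,1],[[0,6.5,0],0,1]]'; python3 - <<'E'
from h import *
f=save('side','side8');im=f['image'][160:280,160:345];cv2.imwrite('pics/z11.png',cv2.resize(im,(740,480),interpolation=cv2.INTER_CUBIC))
print(shift([-.207,0,.043]),get_obs()['contact_force'])
E
```

```text
clock: 8.0
tcp_pos: [0.4493, 0.203, 0.219]
orientation: [-1.562, 0.183, -0.185]
contact_force: [1.5, -1.3, 5.8]
grip_width: -0.0001
(array([-0.05,  0.3 , -0.01]), 'twist', np.float64(-0.003), 'tips in press', array([-2.065e-01,  1.000e-04,  4.600e-02])) [ 2.47802608 -1.08507729  5.70806919]
```

View pics/z11.png

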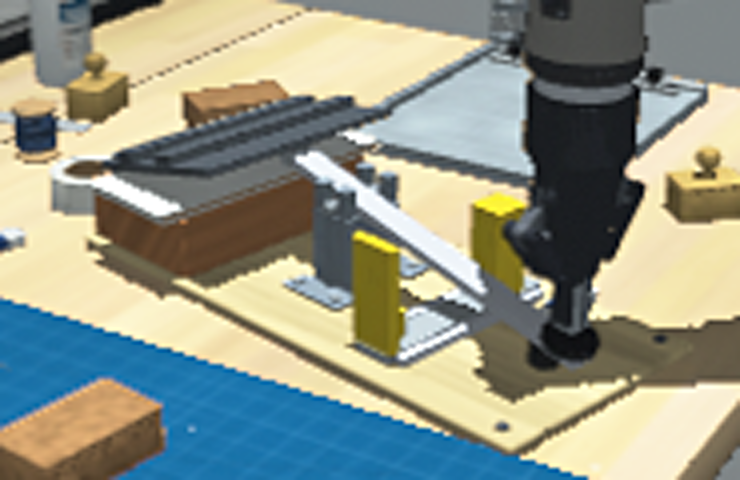

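```bash
python3 -m jog '[[[0,0.3,0],0,1],[[0,0.5,0],0,1],[[0,0.5,0],0,1],[[0,0.5,0],0,1]]'; python3 - <<'E'
from h import *
print(shift([-.207,0,.043]),get_obs()['contact_force'])
E
```

```text
clock: 8.55
tcp_pos: [0.4496, 0.203, 0.2175]
orientation: [-1.561, 0.183, -0.186]
contact_force: [-9.2, -5.6, 50.8]
grip_width: -0.0004
(array([-0.09,  0.15, -0.04]), 'twist', np.float64(-0.003), 'tips in press', array([-0.2061,  0.0004,  0.0445])) [-9.21329478 -5.56136694 50.76613846]
```

```bash
python3 -m jog '[[[0,-0.15,0],0,1],[[0,-0.3,0],0,1],[[0,-0.3,0],0,1],[[0,-0.3,0],0,1]]'; python3 - <<'E'
from h import *
f=save('side','side9');im=f['image'][160:280,160:345];cv2.imwrite('pics/z12.png',cv2.resize(im,(740,480),interpolation=cv2.INTER_CUBIC))
print(shift([-.207,0,.043]),get_obs()['contact_force'],np.abs(get_obs()['qvel']).max())
E
```

```text
clock: 9.05
tcp_pos: [0.4494, 0.203, 0.2182]
orientation: [-1.562, 0.182, -0.186]
contact_force: [-1.1, -2.2, 21.1]
grip_width: -0.0004
(array([-0.07,  0.23, -0.03]), 'twist', np.float64(-0.003), 'tips in press', array([-0.2063,  0.0003,  0.0453])) [-1.66604008 -2.50854239 20.50750125] 0.001802245851062821
```

View pics/z12.png

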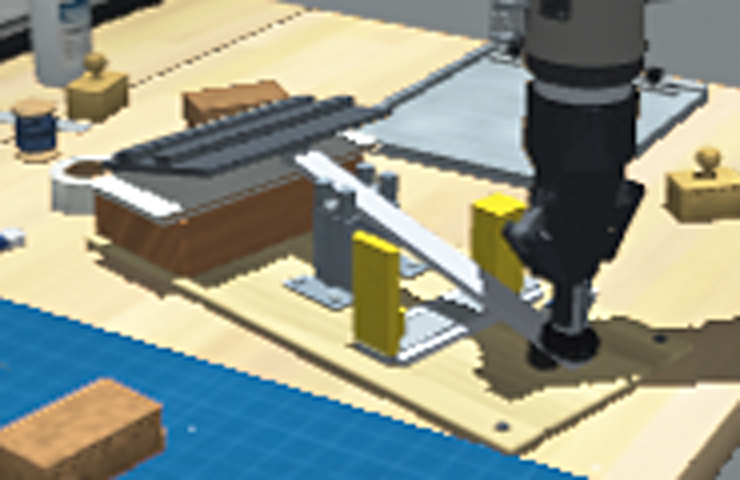

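```bash
python3 - <<'E'
from h import *
z=lambda u,v:(160+(u+.5)/4-.5,160+(v+.5)/4-.5)
s=load('side9')
print('flap corner px expected shut/raised', [(4*(proj(s,w(p))-160)).round() for p in ([.052,.095,.076],[.056,.095,.110])])
print('plate face top', inp(onplane(s,z(355,233),.102)),inp(onplane(s,z(400,246),.102)))
print('plate face bot', inp(onplane(s,z(355,347),.02)),inp(onplane(s,z(400,357),.02)))
E
python3 -c "
from bench import hand_in
print(hand_in())"
```

```text
flap corner px expected shut/raised [array([211., 216.]), array([206., 172.])]
plate face top [-0.08158053  0.08041679  0.102     ] [-0.11792722  0.07396575  0.102     ]
plate face bot [-0.08879417  0.08782768  0.02      ] [-0.12108756  0.0763727   0.02      ]
the job is handed in; nothing more can be done
None
```

I pushed the yellow slide fully in, then pressed the lever pad down onto its stop. I handed in at about 9 s, still holding the pad down with about 20 N. There was no verdict.

**Slide:** In the last picture the plate's outer face is at about y +80 mm, which is its fully-in place (+82 mm). The block stands clear, to the right of the lever. My first push was too low: the gripper pressed on the plate's top edge with about 8 N upward. I raised the fingers 2 cm and finished the push on the face.

**Lever:** The fingertips are about 45 mm above the bench. The force rose from about 6 N to a brief 51 N over 1.5 mm, which shows the lever is on the stop. I then eased off to about 20 N. The arm was still when I checked before handing in.

**Flap:** Its front corner lines up with where it should be when fully raised: row 172 expected and about 173 seen, against 216 when shut. The fingers stayed well away from it.

**Other things:** In the side pictures the eraser, sanding block and weight look unmoved. I did not measure them or check the rest at the end. I also did not measure the pin height in the notches directly.

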